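# Run a fingertip along a roller track to check its rollers

## Robot

A 6-joint arm with a two-finger parallel gripper is mounted at the origin on the work surface. World frame = base frame: x ahead of the robot, y to its left, z up, the work surface at z = 0. Lengths are in m, angles in rad, forces in N, time in s.
With the tool pointing down it reaches from about 0.325 to 0.9 m from the base axis. Payload 6.1 kg.
Tool frame: the origin (TCP) lies on the centre line of the jaws, within the pads' length; the fingertips stand 22 mm ahead of it and the grasp point (between the pads) lies 3 mm ahead of it; z points along the fingers, y is the line along which they close (so a half turn about z gives the same grasp; the last joint's range is limited). The gripper opens to 87 mm and grips with 3 to 60 N. Pads are 19 mm wide; open, the fingers measure 117 mm over their backs; the gripper's body (75 mm by 190 mm) begins 51 mm behind the grasp point.
Start: joints at [1.211, 0.22, 1.526, -0, 1.395, -0.126], TCP at [0.145, 0.608, 0.245] pointing down, gripper open.
Joint ranges: [-2.98, 2.98], [-0.91, 2.08], [0.09, 2.57], [-1.24, 4.39], [0.2, 2.65], [-2.68, 2.68]. Speed limits (rad/s): [2.57, 2.57, 3.01, 3.14, 3.14, 3.14].

## Interface

Orientations are given as a rotation vector (axis times angle).
In Python, from rig import env gives the robot as it stands.
- The arm moves only by the tool jog_arm, never from a script. Its argument "commands" is a list of rows, each a list of 7 numbers: the shift along the tool's x, y, z normalised to -1 to 1, where 1 is 0.03 m, then the turn, a rotation vector about the tool's x, y, z normalised to -1 to 1, where 1 is 0.08 rad, then the closure, from 0 (fully open) to 1 (shut). In form: [[tx, ty, tz, rx, ry, rz, gripper], ...]. A call has 1 to 20 rows; each row shifts and turns the commanded pose from where the row before left it, along the tool's axes as they then stand; what a row does not reach is not made up. A row lasts 1/8 s, in which the tool goes at most 62.5 mm and 10.7 degrees, less where a joint would pass 70% of its speed; a pose out of reach is approached as far as the arm can. A call with a number of a shift or a turn outside -1 to 1 is refused whole. A call with a gripper value outside its range is refused whole. The fingers move at their own pace and stop on an object; the grip force is fixed at half the most. Time passes only in rows, so rows that do not move let the fingers close. It gives the time, the measured TCP pose, the force, the opening and the grip force at its end, in the units of the state.
- env.sense(): the state, without advancing time (a new reading comes with each control period).
- env.grab_frame(name): name is "scene" or "top"; returns the picture (400x640x3 uint8, blue, green, red); there is no depth.
- env.camera_info(name): a dict with "vfov" (degrees; the focal length in pixels is half the picture's height over the tangent of half this angle, whatever the lens; pixels are square), "cx", "cy" (the principal point, pixels), "extrinsics" (4x4, takes a point from camera to world coordinates). Camera axes: x right, y down, z forward; pixel columns grow to the right and rows downward; lengths in m; the calibration is good to about 2 mm. A picture is of the moment at which its call begins. camera_info takes no time and is no camera call.
- env.finish_job(): hands the job in; it is judged then, once.
Trained networks look in the newest picture that a camera, given by its name, has taken for a name from the list of things; names that differ only in an ending like _2 or _b are one class to them, and where a whole thing is asked for, a point or a joint stands for the part that bears it (a point fixed in the world has none). Each returns a list of dicts, best first, with "score" (0 to 1); they miss things now and then, are a little off and sometimes report something else, mostly with a low value. They report only what shows in the picture. A call takes as long as a camera call.
- env.find_in(label, camera): "rect" ([centre column, centre row, width, height] in pixels, round what is visible of it).
The state is a dict: "t": time; "joints": joint angles; "joint_velocities": joint speeds; "joint_efforts": joint torques, N m; "tcp_pos": TCP position; "tool_rot": TCP orientation; "contact_force": force on the tool from outside, world axes, zero at the start; "torque": the same for the moment, N m; "grip_width": opening from 0.0 (shut) to 1.0 (fully open); "grip_force": force on a finger pad.
Only numpy, scipy, OpenCV 4.12 (cv2) and the standard library are available. Lean on these libraries where they do the work, as an engineer would, in place of code of your own. Each camera call takes 0.05 s, during which the arm holds its last target. There are 200 camera calls.

## Task

Check the finished roller track, the one with the orange end stop: stroke your fingertips lightly along the tops of its yellow rollers, starting at the open loading end and going towards the stop, so that every roller gets turned in the direction the goods run. Do not lift or shove the track, which is not fastened down, and leave everything else on the bench where it is. Finish with the hand clear.

Things in the scene. Friction and masses are not known exactly. Their poses are not given: they have to be found in the camera images.
- track: Finished roller track, loose on the bench (0.6-0.9 kg): straight steel U channel 345 x 38 mm, side walls 24 mm high, nine yellow rollers in a row, orange stop at one end. Origin on the bench surface under the fifth roller; x along the track towards the stop, z up. Roller axles at x = -132 to +132 mm, 33 mm apart; channel from x = -174 (open loading end) to +185 mm.
- first_top (a point): Highest point of the first roller, next to the open loading end, mid-width; 32 mm above the bench, 8 mm above the side walls. Rollers: 28 mm diameter, 22 mm wide, centred across the channel, 5 mm gaps between them. Moves with the track.
- last_top (a point): Highest point of the last (ninth) roller, next to the orange stop, mid-width; 32 mm above the bench. The face of the stop is 42 mm further on, its top 48 mm above the bench. Moves with the track.
- roller1 (a joint): Angle of roller 1, counted from the loading end: 0 at the start, growing without limit as its top is dragged towards the orange stop, negative the other way (rad). It turns almost freely and stays where it stops.
- roller2 (a joint): Angle of roller 2, counted from the loading end: 0 at the start, growing without limit as its top is dragged towards the orange stop, negative the other way (rad). It turns almost freely and stays where it stops.
- roller3 (a joint): Angle of roller 3, counted from the loading end: 0 at the start, growing without limit as its top is dragged towards the orange stop, negative the other way (rad). It turns almost freely and stays where it stops.
- roller4 (a joint): Angle of roller 4, counted from the loading end: 0 at the start, growing without limit as its top is dragged towards the orange stop, negative the other way (rad). It turns almost freely and stays where it stops.
- roller5 (a joint): Angle of roller 5, counted from the loading end: 0 at the start, growing without limit as its top is dragged towards the orange stop, negative the other way (rad). It turns almost freely and stays where it stops.
- roller6 (a joint): Angle of roller 6, counted from the loading end: 0 at the start, growing without limit as its top is dragged towards the orange stop, negative the other way (rad). It turns almost freely and stays where it stops.
- roller7 (a joint): Angle of roller 7, counted from the loading end: 0 at the start, growing without limit as its top is dragged towards the orange stop, negative the other way (rad). It turns almost freely and stays where it stops.
- roller8 (a joint): Angle of roller 8, counted from the loading end: 0 at the start, growing without limit as its top is dragged towards the orange stop, negative the other way (rad). It turns almost freely and stays where it stops.
- roller9 (a joint): Angle of roller 9, counted from the loading end: 0 at the start, growing without limit as its top is dragged towards the orange stop, negative the other way (rad). It turns almost freely and stays where it stops.
- half_track: A second, unfinished roller track, loose on the bench beside the finished one: the same steel channel, only three yellow rollers at one end and no orange stop. Origin on the bench under its middle; x along it. To be left alone.
- spare_a: A loose spare roller, yellow, 28 mm across, standing on its flat face, 22 mm high; origin at its underside. To be left alone.
- spare_b: Another loose spare roller like spare_a. To be left alone.
- hex_key: A dark steel L-shaped hex key, 6 mm thick, 100 mm long, lying flat; origin on the long arm, 40 mm from the bend. To be left alone.
- parts_bin: A blue open parts bin 160 x 110 mm and 75 mm high with spare rollers in it; origin under its centre. To be left alone.
- driver: A screwdriver with an orange handle, 190 mm long, lying; origin under its middle. To be left alone.
- oil: A small white oil bottle with a red cap, 48 mm across and 115 mm high; origin under its centre. To be left alone.
- mug: A blue mug, 78 mm across and 90 mm high; origin under its centre. To be left alone.

How it is judged:
On the way, in this order (a step that is already met when the one before it is completed fails the run):
1. the first roller, at the loading end, has been turned towards the stop (value of joint roller1 above 0.3 rad).
2. the stroke has reached and turned the middle roller (value of joint roller5 above 0.3 rad).
3. the stroke has reached and turned the last roller, next to the stop (value of joint roller9 above 0.3 rad).
At the end, for the whole second after the job is handed in: Every one of the nine rollers stands at least 0.3 rad (4 mm of its rim) further round towards the orange stop than at the start, and the track lies at rest with both ends within 15 mm of where they were (value of joint each of roller1, roller2, roller3, roller4, roller5, roller6, roller7, roller8, roller9 above 0.3 rad and distance of each of first_top, last_top from where it was at the start of the episode below 0.015 m and linear speed of track below 0.01 m/s); the robot touches nothing.
It fails at once if the track is pressed or struck hard (over 35 N) instead of stroked lightly (contact force between the fingers and track above 35 N).
It fails at once if an end of the track is shoved or lifted more than 15 mm (distance of any of first_top, last_top from where it was at the start of the episode above 0.015 m).
It fails at once if an end of the track is lifted off the bench (more than 6 mm) (height (world z) of any of first_top, last_top above 0.038 m).
It fails at once if something else on the bench (twin track, spare roller, hex key, bin, screwdriver, bottle or mug) is moved more than 15 mm (distance of any of half_track, spare_a, spare_b, hex_key, parts_bin, driver, oil, mug from where it was at the start of the episode above 0.015 m).
It also fails if it takes over 45 s, if anything falls off the work surface, if the arm or the gripper's body presses on something with over 40 N, if the wrist force passes 120 N, or if a joint passes its speed limit or range.

## Working session

There is one attempt and no reset: what is moved stays moved. The work goes in short steps, Python scripts to look and compute and a tool call to move; the robot and the scene stay as the last step left them, time stands still between calls to the robot, and variables do not carry over. Pictures are saved under pics/ and viewed, at most 10 in all, crops included, and the job is handed in when it is done.

Besides the shell and the picture viewer there is one more tool, called as a command line: name --pt "numbers of a row" for each row, then --argument value for the rest. jog_arm: Moves the arm, as the interface text tells. Scaled input: -1 to 1 covers 0.03 m each way for a shift and 0.08 rad each way for a turn. Its arguments: {"type":"object","properties":{"commands":{"type":"array"}},"required":["commands"]}

```bash
mkdir -p pics
python3 - <<'E'
from rig import env
import cv2
for n in ("top","scene"):
    cv2.imwrite(f"pics/{n}0.png",env.grab_frame(n)); print(n,env.camera_info(n))
s=env.sense(); print(s["t"],s["tcp_pos"],s["tool_rot"],s["contact_force"],s["grip_width"])
E
```

```text
top {'vfov': 52.30545668316643, 'cx': 322.6703297373285, 'cy': 204.27826191831238, 'extrinsics': array([[ 0.00343563, -0.99383782,  0.11079074,  0.39723828],
       [-0.99978677, -0.00566971, -0.01985614,  0.03368174],
       [ 0.02036194, -0.1106989 , -0.99364538,  1.43122921],
       [ 0.        ,  0.        ,  0.        ,  1.        ]])}
scene {'vfov': 42.30293733223806, 'cx': 316.95738805174386, 'cy': 200.7903282973378, 'extrinsics': array([[ 0.73438624,  0.34740041, -0.58308645,  1.38528177],
       [ 0.67845798, -0.40013467,  0.61610633, -0.86222932],
       [-0.01927751, -0.84805967, -0.52954998,  0.82564411],
       [ 0.        ,  0.        ,  0.        ,  1.        ]])}
0.1 [0.14460351 0.60749738 0.2435389 ] [-3.66308735e-01 -3.11971513e+00  2.72602513e-03] [ 0.13831558  0.27676054 -0.27419421] 1.0053091985619493
```

View pics/top0.png

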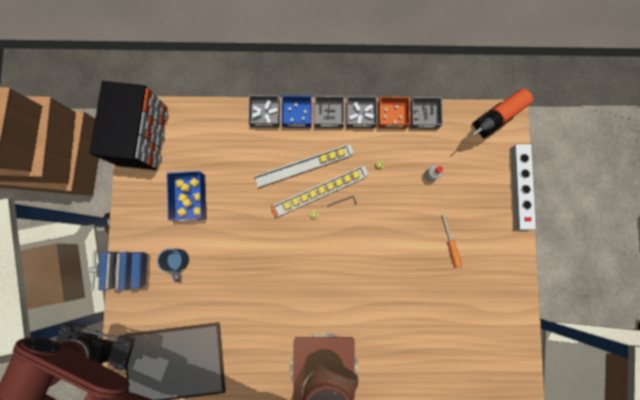

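View pics/scene0.png

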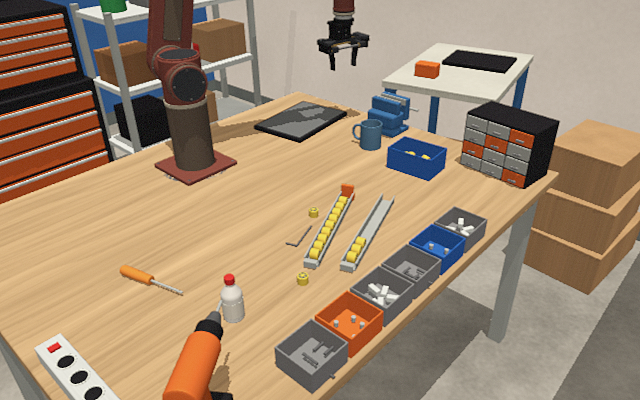

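The top view shows the finished track with its orange stop at about (277,210) and its open end at (367,172). The unfinished track lies above it. The scene view shows the stop at (347,190) and the open end at (312,265). Next I'll locate the rollers by colour.

```bash
cat > h.py <<'E'
import numpy as np, cv2
from rig import env
def ray(cam,u,v):
    c=env.camera_info(cam); f=200/np.tan(np.radians(c["vfov"]/2)); T=np.array(c["extrinsics"])
    return T[:3,3], T[:3,:3]@np.array([(u-c["cx"])/f,(v-c["cy"])/f,1.])
def hit(cam,u,v,z):
    o,d=ray(cam,u,v); return o+d*(z-o[2])/d[2]
def px(cam,p):
    c=env.camera_info(cam); f=200/np.tan(np.radians(c["vfov"]/2)); T=np.array(c["extrinsics"])
    q=T[:3,:3].T@(np.asarray(p)-T[:3,3]); return np.array([c["cx"]+f*q[0]/q[2],c["cy"]+f*q[1]/q[2]])
E
python3 - <<'E'
from h import *
im=cv2.imread("pics/top0.png"); sc=cv2.imread("pics/scene0.png")
hsv=cv2.cvtColor(im,cv2.COLOR_BGR2HSV)
m=cv2.inRange(hsv,(20,120,110),(35,255,255))
n,l,st,c=cv2.connectedComponentsWithStats(m)
for i in range(1,n):
    x,y=c[i]
    if 240<x<400 and 140<y<225 and st[i,4]>3: print(c[i].round(1),st[i,4],hit("top",x,y,.028).round(4))
print("stop",hit("top",275.5,211,.045), "scene stop",hit("scene",347,189,.045),"scene first",hit("scene",313,258,.030))
a=cv2.resize(im[140:225,245:390],None,fx=5,fy=5,interpolation=cv2.INTER_CUBIC)
cv2.imwrite("pics/c1.png",a)
b=cv2.resize(sc[175:290,270:410],None,fx=5,fy=5,interpolation=cv2.INTER_CUBIC)
cv2.imwrite("pics/c2.png",b)
E
```

```text
[340.1 152.1] 39 [ 0.7388 -0.0551  0.028 ]
[331.7 155.1] 42 [ 0.728  -0.0255  0.028 ]
[322.9 158. ] 41 [0.7173 0.0054 0.028 ]
[378.6 165.8] 26 [ 0.6908 -0.1905  0.028 ]
[379.5 163.5] 4 [ 0.6991 -0.1937  0.028 ]
[355.  174.6] 38 [ 0.6589 -0.1071  0.028 ]
[346.9 178. ] 40 [ 0.6468 -0.0789  0.028 ]
[338.2 181.9] 41 [ 0.6326 -0.0485  0.028 ]
[329.9 185.8] 42 [ 0.6186 -0.0192  0.028 ]
[321.  189.7] 41 [0.6048 0.0115 0.028 ]
[312.5 193.4] 41 [0.5915 0.0411 0.028 ]
[304.  197.3] 39 [0.5778 0.0706 0.028 ]
[295.1 201.1] 37 [0.5641 0.1012 0.028 ]
[286.5 205. ] 38 [0.5505 0.1308 0.028 ]
[313.7 217.1] 11 [0.509  0.0364 0.028 ]
stop [0.52781527 0.16682319 0.045     ] scene stop [0.54814671 0.15251237 0.045     ] scene first [ 0.68282592 -0.13887889  0.03      ]
```

View pics/c1.png

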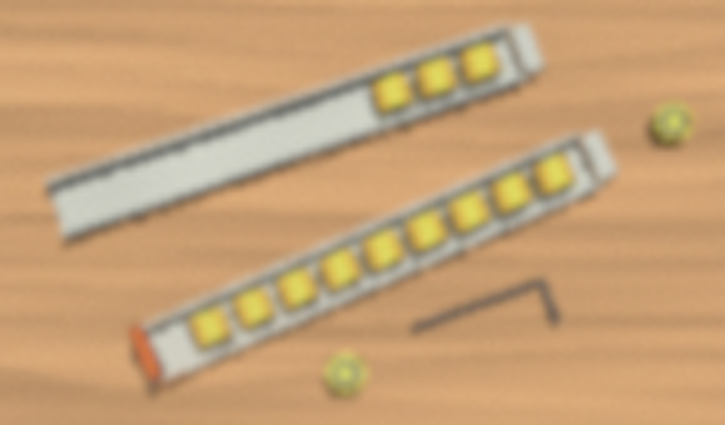

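View pics/c2.png

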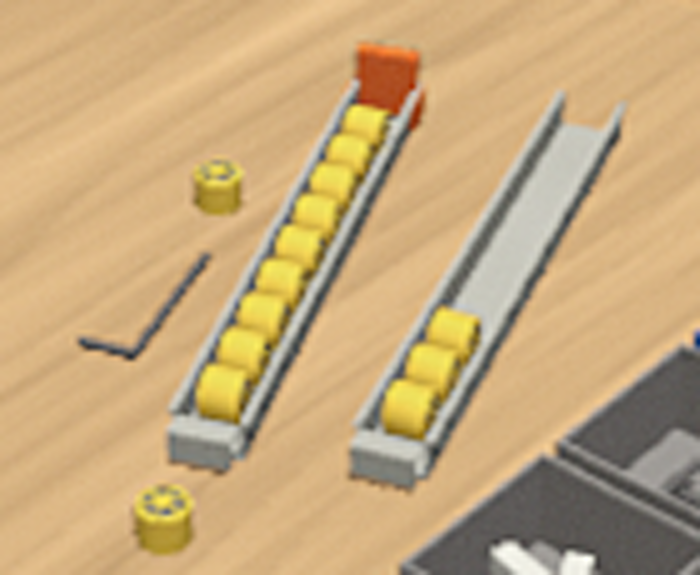

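The crops show the nine rollers. Roller 1 is at top (355,175) and scene (314,252), and roller 9 is at top (286,205) and scene (343,200). I'll cross-check the two cameras against each other and plan the stroke.

Run:
```python
from h import *
from scipy.spatial.transform import Rotation as R
from scipy.optimize import least_squares
A=np.array([.6589,-.1071,.030]);B=np.array([.5505,.1308,.030])
print(px("scene",A),px("scene",B))
sc=cv2.imread("pics/scene0.png");m=cv2.inRange(cv2.cvtColor(sc,cv2.COLOR_BGR2HSV),(20,130,110),(33,255,255))
n,l,st,c=cv2.connectedComponentsWithStats(m)
for i in range(1,n):
    x,y=c[i]
    if 280<x<370 and 185<y<290 and st[i,4]>3: print(c[i].round(1),st[i])
s=env.sense(); M=R.from_rotvec(s["tool_rot"]).as_matrix(); print(M.round(3))
for l in ("spare_a","first_top"): print(env.find_in(l,"top")[:2])
```

```text
[314.6755171  248.23897697] [342.81054538 196.50655482]
[327.6 227.7] [309 196  39  64 643]
[313.1 212.8] [309 208   9  10  75]
[355.5 249.3] [346 236  20  27 267]
[302.1 279.5] [297 272  11  14 109]
[[-0.973  0.232 -0.001]
 [ 0.232  0.973 -0.002]
 [ 0.    -0.002 -1.   ]]
[{'rect': [311.8, 218.5, 9.4, 4.8], 'score': 0.61}, {'rect': [320.0, 191.6, 98.2, 48.1], 'score': 0.43}]
[{'rect': [320.7, 189.9, 100.0, 51.1], 'score': 0.81}]
```

jog_arm --pt "0 0 0 0 0 -1 1" --pt "0 0 0 0 0 -1 1" --pt "0 0 0 0 0 -1 1" --pt "0 0 0 0 0 -1 1" --pt "0 0 0 0 0 -1 1" --pt "0 0 0 0 0 -1 1" --pt "0 0 0 0 0 -1 1" --pt "0 0 0 0 0 -1 1" --pt "0 0 0 0 0 -0.27 1" --pt "-0.2 -1 0 0 0 0 1" --pt "-0.2 -1 0 0 0 0 1" --pt "-0.2 -1 0 0 0 0 1" --pt "-0.2 -1 0 0 0 0 1" --pt "-0.2 -1 0 0 0 0 1" --pt "-0.2 -1 0 0 0 0 1" --pt "-0.2 -1 0 0 0 0 1" --pt "-0.2 -1 0 0 0 0 1" --pt "-0.2 -1 0 0 0 0 1" --pt "-0.2 -1 0 0 0 0 1" --pt "-0.2 -1 0 0 0 0 1"

```text
t: 2.7
tcp_pos: [0.3422, 0.3343, 0.2446]
tool_rot: [-0.665, 3.07, 0.0]
contact_force: [-0.0, -0.3, 0.3]
grip_width: 0.003
grip_force: 0.0
```

jog_arm --pt "-0.2 -1 0 0 0 0 1" --pt "-0.2 -1 0 0 0 0 1" --pt "-0.2 -1 0 0 0 0 1" --pt "-0.2 -1 0 0 0 0 1" --pt "-0.2 -1 0 0 0 0 1" --pt "-0.2 -1 0 0 0 0 1" --pt "-0.2 -1 0 0 0 0 1" --pt "-0.2 -1 0 0 0 0 1" --pt "-0.2 -1 0 0 0 0 1" --pt "-0.2 -1 0 0 0 0 1" --pt "-0.2 -1 0 0 0 0 1" --pt "-0.2 -1 0 0 0 0 1" --pt "-0.2 -1 0 0 0 0 1" --pt "-0.2 -1 0 0 0 0 1" --pt "-0.2 -1 0 0 0 0 1" --pt "0 0 0 0 0 0 1" --pt "0 0 0 0 0 0 1"

```text
t: 4.82
tcp_pos: [0.6099, -0.0366, 0.2442]
tool_rot: [0.666, -3.069, -0.001]
contact_force: [0.4, 0.0, -0.4]
grip_width: 0.007
grip_force: 0.0
```

```bash
cat >> h.py <<'E'
from scipy.spatial.transform import Rotation as R
U=np.array([-.4147,.91,0]); FIRST=np.array([.6597,-.109,.032])
def st():
    s=env.sense(); M=R.from_rotvec(s["tool_rot"]).as_matrix(); p=s["tcp_pos"]; tip=p+.022*M[:,2]
    d=tip-FIRST
    print("t",s["t"],"tcp",p.round(4),"tip s",(d@U).round(4),"lat",(d@np.array([-.91,-.4147,0])).round(4),"dz",d[2].round(4),"F",np.round(s["contact_force"],2),"w",s["grip_width"])
    print(M.round(3).tolist())
E
python3 -c "from h import *;st()"
```

```text
t 4.825 tcp [ 0.6099 -0.0366  0.2442] tip s 0.0866 lat 0.0153 dz 0.1902 F [ 0.45  0.03 -0.4 ] w 0.007281594614739417
[[-0.91, -0.414, -0.001], [-0.414, 0.91, 0.001], [0.001, 0.001, -1.0]]
```

jog_arm --pt "-0.2 -1 0 0 0 0 1" --pt "-0.2 -1 0 0 0 0 1" --pt "-0.1 -1 0 0 0 0 1" --pt "0 -0.08 1 0 0 0 1" --pt "0 0 1 0 0 0 1" --pt "0 0 1 0 0 0 1" --pt "0 0 1 0 0 0 1" --pt "0 0 1 0 0 0 1" --pt "0 0 0.6 0 0 0 1" --pt "0 0 0 0 0 0 1" --pt "0 0 0 0 0 0 1"

```text
t: 6.2
tcp_pos: [0.6632, -0.1148, 0.078]
tool_rot: [-0.667, 3.068, -0.002]
contact_force: [0.3, -0.4, 0.8]
grip_width: 0.008
grip_force: 0.0
```

Run:
```python
from h import *
st()
a=env.grab_frame("scene")[185:290,260:400]; b=env.grab_frame("top")[130:235,290:430]
cv2.imwrite("pics/c3.png",np.vstack([cv2.resize(k,None,fx=4,fy=2.8,interpolation=cv2.INTER_CUBIC) for k in (a,b)]))
```

```text
t 6.2 tcp [ 0.6632 -0.1148  0.078 ] tip s -0.0068 lat -0.0008 dz 0.024 F [ 0.33 -0.38  0.85] w 0.007752563200076926
[[-0.91, -0.415, 0.002], [-0.415, 0.91, -0.001], [-0.002, -0.001, -1.0]]
```

View pics/c3.png

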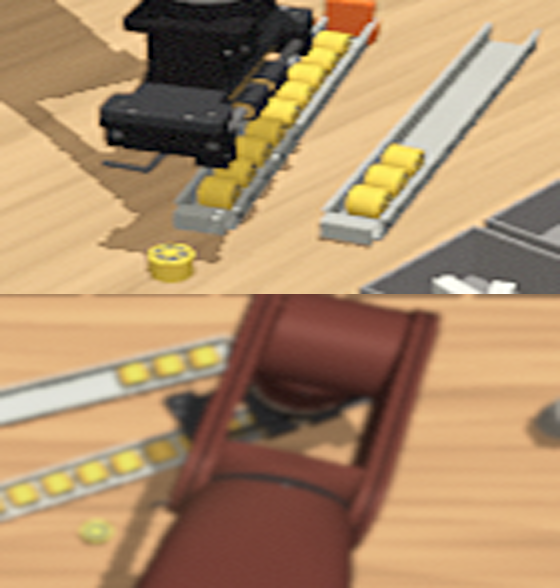

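The scene crop shows the gripper body lined up over the loading end, hiding the tips, and nothing has been disturbed. I'll lower slowly and feel for contact.

jog_arm --pt "0 0 0.4 0 0 0 1" --pt "0 0 0.2 0 0 0 1" --pt "0 0 0.07 0 0 0 1" --pt "0 0 0 0 0 0 1" --pt "0 0 0 0 0 0 1"

```text
t: 6.92
tcp_pos: [0.6625, -0.1149, 0.0566]
tool_rot: [-0.667, 3.07, -0.0]
contact_force: [-0.7, 0.2, -0.0]
grip_width: 0.005
grip_force: 0.0
```

jog_arm --pt "0 0 0.05 0 0 0 1" --pt "0 0 0 0 0 0 1"

```text
t: 7.18
tcp_pos: [0.6623, -0.1148, 0.0549]
tool_rot: [0.667, -3.07, 0.0]
contact_force: [0.2, -0.6, -0.3]
grip_width: 0.009
grip_force: 0.0
```

jog_arm --pt "0 0 0.03 0 0 0 1" --pt "0 0 0 0 0 0 1"

```text
t: 7.42
tcp_pos: [0.6625, -0.115, 0.0543]
tool_rot: [-0.667, 3.07, -0.0]
contact_force: [0.3, -1.6, 0.7]
grip_width: 0.003
grip_force: 0.7
```

jog_arm --pt "0 0 0.02 0 0 0 1" --pt "0 0 0 0 0 0 1"

```text
t: 7.68
tcp_pos: [0.6627, -0.1152, 0.0541]
tool_rot: [-0.667, 3.069, -0.001]
contact_force: [-2.2, -0.1, 4.1]
grip_width: 0.001
grip_force: 2.5
```

jog_arm --pt "0 0.2 0 0 0 0 1" --pt "0 0.25 0 0 0 0 1" --pt "0 0.25 0 0 0 0 1"

```text
t: 8.05
tcp_pos: [0.6533, -0.0952, 0.0532]
tool_rot: [0.667, -3.07, -0.001]
contact_force: [-0.0, 1.0, -1.1]
grip_width: 0.006
grip_force: 0.0
```

```bash
python3 -c "from h import *;st()"
```

```text
t 8.05 tcp [ 0.6533 -0.0952  0.0532] tip s 0.0152 lat 0.0001 dz -0.0008 F [-0.01  1.01 -1.14] w 0.006199938407895242
[[-0.91, -0.415, -0.0], [-0.415, 0.91, 0.0], [-0.0, 0.0, -1.0]]
```

jog_arm --pt "0 0.25 0 0 0 0 1" --pt "0 0.25 0 0 0 0 1"

```text
t: 8.3
tcp_pos: [0.6476, -0.0822, 0.0543]
tool_rot: [-0.667, 3.07, -0.002]
contact_force: [-1.9, -1.3, 6.5]
grip_width: 0.007
grip_force: 3.1
```

jog_arm --pt "0 0.25 0 0 0 0 1" --pt "0 0.25 0 0 0 0 1"

```text
t: 8.55
tcp_pos: [0.641, -0.0678, 0.0535]
tool_rot: [-0.667, 3.07, 0.0]
contact_force: [0.1, 0.3, -0.3]
grip_width: 0.001
grip_force: 0.0
```

```bash
python3 -c "from h import *;st()"
```

```text
t 8.55 tcp [ 0.641  -0.0678  0.0535] tip s 0.0452 lat -0.0001 dz -0.0005 F [ 0.09  0.27 -0.33] w 0.0008524054500012866
[[-0.91, -0.415, 0.0], [-0.415, 0.91, 0.0], [-0.0, 0.0, -1.0]]
```

jog_arm --pt "0 0.25 0 0 0 0 1" --pt "0 0.25 0 0 0 0 1"

```text
t: 8.8
tcp_pos: [0.6351, -0.0549, 0.054]
tool_rot: [-0.667, 3.069, -0.002]
contact_force: [-2.7, -2.9, 10.2]
grip_width: 0.004
grip_force: 5.0
```

jog_arm --pt "0 0.25 0 0 0 0 1" --pt "0 0.25 0 0 0 0 1" --pt "0 0.25 0 0 0 0 1" --pt "0 0.25 0 0 0 0 1" --pt "0 0.25 0 0 0 0 1"

```text
t: 9.43
tcp_pos: [0.6195, -0.0207, 0.0543]
tool_rot: [-0.667, 3.07, -0.001]
contact_force: [-2.1, -1.2, 7.4]
grip_width: 0.003
grip_force: 3.4
```

jog_arm --pt "0 0.25 0 0 0 0 1" --pt "0 0.25 0 0 0 0 1" --pt "0 0.25 0 0 0 0 1" --pt "0 0.25 0 0 0 0 1"

```text
t: 9.93
tcp_pos: [0.6071, 0.0065, 0.0542]
tool_rot: [-0.667, 3.07, -0.002]
contact_force: [-3.2, -2.5, 9.2]
grip_width: 0.004
grip_force: 4.5
```

```bash
python3 -c "from h import *;st()"
```

```text
t 9.925 tcp [0.6071 0.0065 0.0542] tip s 0.1269 lat -0.0001 dz 0.0002 F [-3.16 -2.54  9.2 ] w 0.0038531825624432284
[[-0.91, -0.415, 0.001], [-0.415, 0.91, -0.001], [-0.0, -0.001, -1.0]]
```

jog_arm --pt "0 0.25 0 0 0 0 1" --pt "0 0.25 0 0 0 0 1" --pt "0 0.25 0 0 0 0 1" --pt "0 0.25 0 0 0 0 1" --pt "0 0.25 0 0 0 0 1" --pt "0 0.25 0 0 0 0 1" --pt "0 0.25 0 0 0 0 1" --pt "0 0.25 0 0 0 0 1"

```text
t: 10.92
tcp_pos: [0.582, 0.0613, 0.0536]
tool_rot: [0.667, -3.07, 0.001]
contact_force: [-2.7, -3.3, 8.9]
grip_width: 0.008
grip_force: 4.4
```

jog_arm --pt "0 0.25 0 0 0 0 1" --pt "0 0.25 0 0 0 0 1" --pt "0 0.25 0 0 0 0 1" --pt "0 0.25 0 0 0 0 1" --pt "0 0.25 0 0 0 0 1" --pt "0 0.25 0 0 0 0 1"

```text
t: 11.68
tcp_pos: [0.5635, 0.1023, 0.0542]
tool_rot: [-0.667, 3.07, -0.001]
contact_force: [-2.1, -1.2, 7.8]
grip_width: 0.004
grip_force: 4.0
```

```bash
python3 -c "from h import *;st()"
```

```text
t 11.675 tcp [0.5635 0.1023 0.0542] tip s 0.2322 lat -0.0001 dz 0.0002 F [-2.1  -1.18  7.79] w 0.004311070906002707
[[-0.91, -0.415, 0.0], [-0.415, 0.91, -0.001], [-0.0, -0.001, -1.0]]
```

To s≈0.272 over roller 9, then lift straight up and clear.

jog_arm --pt "0 0.25 0 0 0 0 1" --pt "0 0.25 0 0 0 0 1" --pt "0 0.25 0 0 0 0 1" --pt "0 0.25 0 0 0 0 1"

```text
t: 12.18
tcp_pos: [0.551, 0.1295, 0.0542]
tool_rot: [0.667, -3.07, 0.001]
contact_force: [-2.0, -1.5, 7.8]
grip_width: 0.003
grip_force: 3.8
```

jog_arm --pt "0 0.25 0 0 0 0 1" --pt "0 0.2 0 0 0 0 1"

```text
t: 12.42
tcp_pos: [0.5452, 0.1423, 0.0535]
tool_rot: [-0.667, 3.07, 0.0]
contact_force: [-0.5, 0.6, -0.0]
grip_width: 0.007
grip_force: 0.0
```

jog_arm --pt "0 0 -0.5 0 0 0 1" --pt "0 0 -1 0 0 0 1" --pt "0 0 -1 0 0 0 1" --pt "0 0 -1 0 0 0 1" --pt "0 0 -1 0 0 0 1" --pt "-1 0 -1 0 0 0 1" --pt "1 0 0 0 0 0 1" --pt "1 0 0 0 0 0 1" --pt "1 0 0 0 0 0 1" --pt "1 0 0 0 0 0 1" --pt "1 0 0 0 0 0 1" --pt "1 0 0 0 0 0 1" --pt "1 0 0 0 0 0 1" --pt "0 0 0 0 0 0 1" --pt "0 0 0 0 0 0 1"

```text
t: 14.3
tcp_pos: [0.3823, 0.0671, 0.2192]
tool_rot: [-0.666, 3.068, -0.001]
contact_force: [-0.6, -0.2, 0.5]
grip_width: 0.003
grip_force: 0.0
```

Run:
```python
from h import *
st()
im=env.grab_frame("top"); sc=env.grab_frame("scene")
m=cv2.inRange(cv2.cvtColor(im,cv2.COLOR_BGR2HSV),(20,120,110),(35,255,255))
n,l,s,c=cv2.connectedComponentsWithStats(m)
print([c[i].round(1).tolist() for i in range(1,n) if 240<c[i][0]<400 and 140<c[i][1]<225 and s[i,4]>3])
b=sc[175:290,270:410]
cv2.imwrite("pics/c4.png",cv2.resize(b,None,fx=5,fy=5,interpolation=cv2.INTER_CUBIC))
```

```text
t 14.3 tcp [0.3823 0.0671 0.2192] tip s 0.2752 lat 0.1794 dz 0.1652 F [-0.59 -0.23  0.47] w 0.00323764270177146
[[-0.91, -0.414, 0.002], [-0.414, 0.91, 0.0], [-0.002, -0.001, -1.0]]
[[340.1, 152.1], [331.7, 155.1], [322.9, 158.0], [379.5, 163.5], [379.1, 166.2], [355.0, 174.6], [346.8, 177.9], [338.4, 182.0], [329.8, 185.8], [321.0, 189.5], [312.5, 193.4], [303.9, 197.2], [295.1, 201.2], [286.6, 205.0], [313.7, 217.1]]
```

View pics/c4.png

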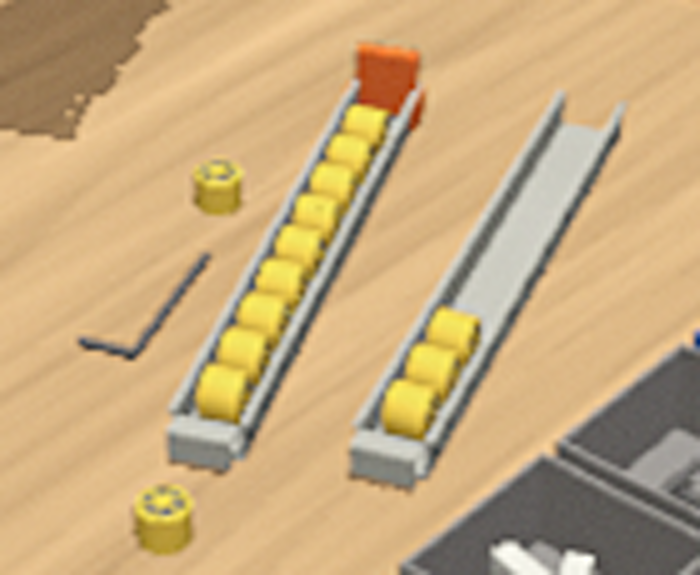

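The track and everything around it stand where they were: all roller positions are within 0.3 px, apart from one loose spare whose blob shifted 0.6 px. Every contact stayed at or below about 11 N, and the hand is clear.

```bash
python3 -c "from rig import env;print(env.finish_job())"
```

```text
the job is handed in; nothing more can be done
None
```

I stroked all nine rollers once, from the loading end to the stop, at no more than about 11 N in the readings. In the images the track and the things around it had not moved, and the job is handed in with the hand clear; roller angles could not be read directly, so their turning is inferred from the contact forces.

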